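Lay out the insect-pinning station

TASK

Lay out this pinning desk: as seen from the robot, put the specimen jar in the middle of the tray left of the round cork stage, the stepped pinning block in the middle of the tray right of that stage, the slide box in the middle of the tray behind the beetle board, and the loupe on the middle of the slide box's lid. Everything stands flat and upright, lens up, and the jar is never tipped over. Leave the mug, bottle and pin tin where they are.

Things in the scene. Friction and masses are not known exactly. Their poses are not given: they have to be found in the camera images.
- tray_left: Left (+y) of the round stage: fixed open white card tray, cork floor: 78 mm square outside, 72 inside, walls 11 mm high, floor 3 mm above the desk. Origin: centre of underside, x, y along its sides, yaw within 0.3 of world. Stage: fixed, wood and cork, 90 mm across, 27 high (its beetle to 50); its centre is about 99 mm to this tray's -y side and 48 nearer the robot.
- tray_right: Right (-y) of the round stage: fixed open white card tray, cork floor: 78 mm square outside, 72 inside, walls 11 mm high, floor 3 mm above the desk. Origin: centre of underside, x, y along its sides, yaw within 0.3 of world. The stage's centre is about 99 mm to this tray's +y side and 48 nearer the robot.
- tray_behind: Behind (far side from the robot of) the beetle board: fixed open white card tray, cork floor: 78 mm square outside, 72 inside, walls 11 mm high, floor 3 mm above the desk. Origin: centre of underside, x, y along its sides, yaw within 0.3 of world. Board: fixed white foam, 70 x 120 mm, 18 high, two rows of beetles to 40 high; its centre is about 92 mm nearer the robot.
- jar: Specimen jar: clear glass with a paper band and a white cap, 42 mm across, 60 mm high (cap 40 mm across, the top 14 mm), standing upright and loose, about 0.09 kg. Origin: centre of its underside; z up its axis.
- pinning_block: Pinning block: a small wooden block like a stair with three steps, loose, about 0.05 kg. 34 mm wide along its x, 54 mm long along its y; steps each 18 mm long and 16, 26 and 36 mm high from -y to +y. Origin: centre of its underside (under the middle step); z up.
- slide_box: Slide box: a closed dark wooden box with a flat top and a small brass clasp, in one piece (it does not open), loose, about 0.09 kg. 44 mm along its x, 54 mm along its y, 32 mm high. Origin: centre of its underside; z up.
- loupe: Loupe: a black round magnifier with a bright metal band, standing lens up, loose, about 0.05 kg. 34 mm across for its lower 24 mm, then 29 mm across up to its 36 mm height. Origin: centre of its underside; z up.
- mug: White mug with handle, 80 mm across, 90 mm high, at the far right edge of the work. Origin: centre of its underside. A bystander: leave it alone.
- bottle: Clear plastic bottle with a blue cap, 52 mm across, 110 mm high, at the far left edge of the work. Origin: centre of its underside. A bystander: leave it alone.
- pin_tin: Flat round aluminium tin, 70 mm across, 22 mm high, beyond the loose things. Origin: centre of its underside. A bystander: leave it alone.

How it is judged:
By the outcome, as a careful person would: the job done as asked, in the order asked, and still so for the second after the job is handed in, with the robot touching nothing.
It also fails if it takes over 93 s, if anything falls off the work surface, if the arm or the gripper's body presses on something with over 40 N, if the wrist force passes 120 N, or if a joint passes its speed limit or range.

ROBOT

A 7-joint arm with a two-finger parallel gripper is mounted at the origin on the work surface. World frame = base frame: x ahead of the robot, y to its left, z up, the work surface at z = 0. Lengths are in m, angles in rad, forces in N, time in s.
With the tool pointing down it reaches from about 0.425 to 0.925 m from the base axis. Payload 6.8 kg.
Tool frame: the origin (TCP) lies midway between the tips of the shut fingers; the grasp point (between the pads) lies 19 mm behind it; z points along the fingers, y is the line along which they close (so a half turn about z gives the same grasp; the last joint's range is limited). The gripper opens to 85 mm and grips with 20 to 120 N. Pads are 22 mm wide; open, the fingers measure 114 mm over their backs; the gripper's body (76 mm by 85 mm) begins 54 mm behind the grasp point. The pads swing forward as they close: fully open they stand 13 mm farther back than shut.
Start: joints at [-1.388, 0.477, 0.022, 1.555, -0.011, 1.109, -0.083], TCP at [0.194, 0.647, 0.231] pointing down, gripper open.
Joint ranges: [-2.96, 2.96], [-0.34, 2.1], [-1.41, 1.46], [0.24, 2.44], [-1.37, 4.51], [0.17, 1.92], [-2.96, 2.96]. Speed limits (rad/s): [2.39, 2.39, 3.14, 3.14, 3.14, 3.14, 3.14].

INTERFACE

Orientations are given as a unit quaternion [w, x, y, z].
In Python, from cell import env, kinematics, monitor, cams, spot_in, mark_of gives the robot as it stands. Calls block until the motion is done:
- env.reach(position, orientation): joint-space move of the TCP to a pose.
- env.movel(position, velocity=0.15, rot=None, stop_force=None): straight line of the TCP; rot=None keeps the orientation; velocity is the mean speed in m/s. With stop_force (N) it stops when the force on the tool has changed by that much, and returns True; else False.
- env.goto_joints(angles): joint-space move.
- env.grip(opening, f_grip=None): finger opening in m; f_grip is the grip in N (None keeps the last); returns when the fingers have stopped.
- env.dwell(seconds).
- kinematics.inverse_kinematics(position, orientation): joint angles nearest the present ones, or None.
- monitor.get_state(): the state.
- cams.camera(name): name is "scene" or "top" or "wrist"; returns (picture, depth): 480x640x3 uint8, blue, green, red; 480x640 float32, m along the optical axis (not along the pixel's ray), 0 where there is no reading.
- cams.calibration(name): a dict with "fx", "fy", "cx", "cy" (pixels), "rvec" (rotation vector, rad) and "tvec" (3), from world to camera coordinates, as OpenCV has them. Camera axes: x right, y down, z forward; pixel columns grow to the right and rows downward; lengths in m; the calibration is good to about 2 mm. A picture is of the moment at which its call begins: read the wrist's pose just before it. calibration takes no time and is no camera call; for the wrist camera it gives the pose at the moment of the call.
A pose or a line that the arm cannot do raises env.PlanningError and nothing moves.
- env.job_done(): hands the job in; it is judged then, once.
Trained networks look in the newest picture that a camera, given by its name, has taken for a name from the list of things; names that differ only in an ending like _2 or _b are one class to them, and where a whole thing is asked for, a point or a joint stands for the part that bears it (a point fixed in the world has none). Each returns a list of dicts, best first, with "score" (0 to 1); they miss things now and then, are a little off and sometimes report something else, mostly with a low value. They report only what shows in the picture. A call takes as long as a camera call.
- spot_in(query, camera): "at" ([x, y, z] in m, in the coordinates of the camera as it stood for that picture, good to about 4 mm: the middle of the surface that is visible of it).
- mark_of(query, camera): "at" ([x, y, z] in m, in the coordinates of the camera as it stood for that picture, good to about 4 mm: a listed point, or the origin of a listed thing).
The state is a dict: "time": time; "qpos": joint angles; "joint_velocities": joint speeds; "joint_torque": joint torques, N m; "tcp_pos": TCP position; "orientation": TCP orientation; "force": force on the tool from outside, world axes, zero at the start; "torque": the same for the moment, N m; "opening": finger opening in m; "gripper_force": force on a finger pad.
Only numpy, scipy, OpenCV 4.12 (cv2) and the standard library are available. Lean on these libraries where they do the work, as an engineer would, in place of code of your own. Each camera call takes 0.05 s, during which the arm holds its last target. There are 200 camera calls.

## Working session

There is one attempt and no reset: what is moved stays moved. The work goes in short steps, each a Python script; the robot and the scene stay as the last script left them, time stands still between calls to the robot, and variables do not carry over. Pictures are saved under pics/ and viewed, at most 14 in all, crops included, and the job is handed in when it is done.

```bash
mkdir -p pics; ls
cat > h.py <<'E'
import numpy as np, cv2
from cell import env, kinematics, monitor, cams, spot_in, mark_of
def cal(n):
    c=cams.calibration(n); R=cv2.Rodrigues(np.array(c["rvec"],float))[0]; return c,R,np.array(c["tvec"],float).ravel()
def toW(p,C): return C[1].T@(np.array(p)-C[2])
def cloud(d,C):
    c=C[0]; v,u=np.mgrid[:480,:640]
    P=np.stack([(u-c["cx"])/c["fx"]*d,(v-c["cy"])/c["fy"]*d,d],-1)
    return (P-C[2])@C[1]
E
python3 - <<'E'
from h import *
for n in ["scene","top"]:
    C=cal(n); im,d=cams.camera(n); cv2.imwrite(f"pics/{n}0.png",im); np.savez(f"{n}0.npz",im=im,d=d,W=cloud(d,C))
    print(n,"cam at",(-C[1].T@C[2]).round(3))
    for q in "tray_left tray_right tray_behind jar pinning_block slide_box loupe mug bottle pin_tin".split():
        print(q,[(toW(r["at"],C).round(3).tolist(),round(r["score"],2)) for r in mark_of(q,n)[:3]])
print(monitor.get_state()["time"],monitor.get_state()["orientation"])
E
```

```text
cell.py
pics
scene cam at [1.029 0.565 0.898]
tray_left [([0.481, -0.095, -0.002], 0.65)]
tray_right [([0.472, -0.292, -0.001], 0.64)]
tray_behind [([0.521, 0.187, 0.002], 0.57)]
jar [([0.639, 0.095, 0.002], 0.85)]
pinning_block [([0.656, -0.088, 0.001], 0.61)]
slide_box [([0.654, -0.213, 0.002], 0.63)]
loupe [([0.649, 0.222, 0.001], 0.62)]
mug [([0.521, -0.433, -0.003], 0.71)]
bottle [([0.563, 0.461, -0.001], 0.88), ([0.481, -0.097, 0.002], 0.48)]
pin_tin [([0.795, -0.039, 0.001], 0.62)]
top cam at [0.464 0.012 1.512]
tray_left [([0.481, -0.09, -0.005], 0.85)]
tray_right [([0.468, -0.293, 0.0], 0.72)]
tray_behind [([0.527, 0.182, 0.002], 0.71)]
jar [([0.645, 0.091, -0.004], 0.68), ([0.656, -0.086, 0.003], 0.67)]
pinning_block [([0.656, -0.088, 0.001], 0.83)]
slide_box [([0.658, -0.208, 0.002], 0.75)]
loupe [([0.653, 0.221, -0.002], 0.53)]
mug [([0.522, -0.435, 0.003], 0.69)]
bottle [([0.568, 0.466, 0.003], 0.62), ([0.647, 0.088, -0.004], 0.38)]
pin_tin [([0.797, -0.041, 0.002], 0.58)]
1.1 [-1.31630561e-05  1.44886788e-01  9.89448239e-01  8.13490215e-06]
```

View pics/scene0.png

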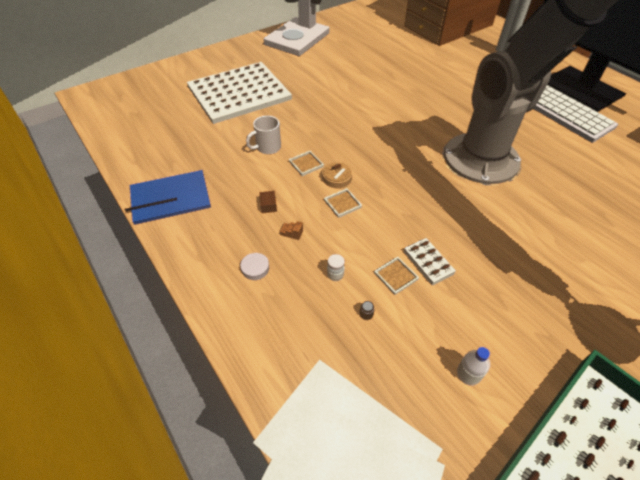

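View pics/top0.png

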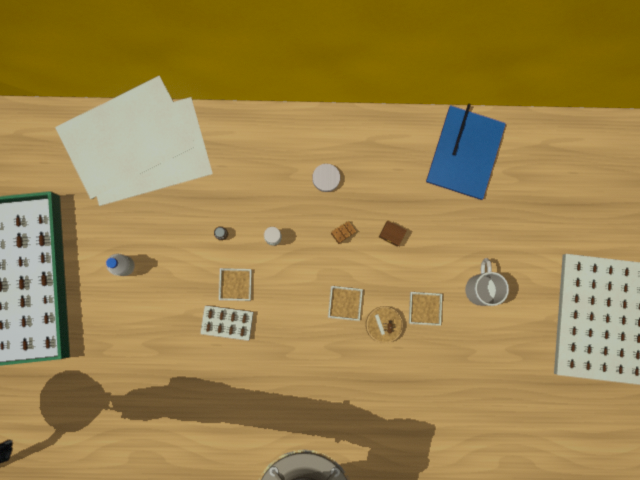

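```bash
cat >> h.py <<'E'
def q(yaw):  # tool down, closing line (tool y) at angle yaw+pi/2 from world x, tool x at yaw
    return [0,np.cos(yaw/2),np.sin(yaw/2),0]
def snap(name):
    C=cal("wrist"); im,d=cams.camera("wrist"); cv2.imwrite(f"pics/{name}.png",im)
    W=cloud(d,C); W[d==0]=np.nan; np.savez(f"{name}.npz",im=im,W=W); return im,W,C
E
python3 - <<'E'
from h import *
for n,p,t in [("w1",[.58,.14,.42],"jar loupe tray_behind".split()),("w2",[.56,-.17,.42],"slide_box pinning_block tray_left tray_right".split())]:
    env.reach(p,q(np.pi)); env.dwell(.2); im,W,C=snap(n)
    print(n,monitor.get_state()["tcp_pos"],"cam",(-C[1].T@C[2]).round(3),C[1][2].round(2),monitor.get_state()["time"])
    for k in t: print(k,[(toW(r["at"],C).round(3).tolist(),round(r["score"],2)) for r in mark_of(k,"wrist")[:2]])
E
python3 -c "
import cv2,numpy as np
cv2.imwrite('pics/both.png',np.hstack([cv2.resize(cv2.imread(f'pics/w{i}.png'),(400,300)) for i in (1,2)]))"
```

```text
w1 [0.57989142 0.14048797 0.419813  ] cam [0.508 0.14  0.563] [ 0.29  0.   -0.96] 3.7167
jar [([0.646, 0.087, -0.004], 0.6)]
loupe [([0.651, 0.22, 0.001], 0.82)]
tray_behind [([0.519, 0.182, 0.003], 0.91)]
w2 [ 0.56046949 -0.16876107  0.41985456] cam [ 0.488 -0.169  0.563] [ 0.29  0.   -0.96] 5.3
slide_box [([0.66, -0.209, 0.003], 0.56)]
pinning_block [([0.657, -0.088, -0.0], 0.81)]
tray_left [([0.483, -0.091, -0.001], 0.69)]
tray_right [([0.469, -0.294, -0.002], 0.56)]
```

View pics/both.png

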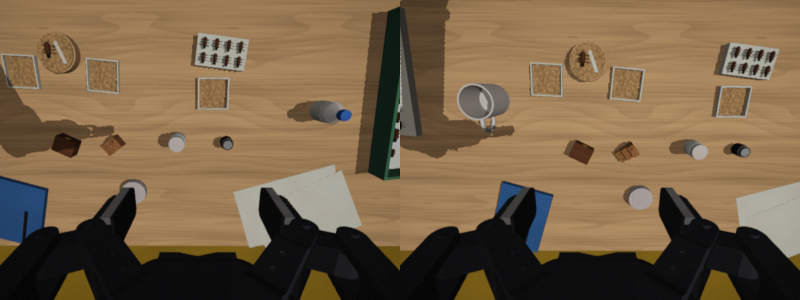

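```bash
cat > fit.py <<'E'
from h import *
G=dict(jar=(.646,.09,.052,.07),loupe=(.651,.221,.031,.045),slide_box=(.659,-.209,.028,.04),pb_hi=(.657,-.088,.0315,.045),pb_all=(.657,-.088,.0125,.045),tray_left=(.481,-.092,.007,.02),tray_right=(.469,-.293,.007,.02),tray_behind=(.521,.183,.007,.02))
for n in ["w1","w2","top0"]:
    z=np.load(n+".npz"); W=z["W"]; im=z["im"].astype(int)
    with np.errstate(invalid="ignore"):
      for k,(x,y,a,b) in G.items():
        r=.052 if "tray" in k else .045
        m=(abs(W[...,0]-x)<r)&(abs(W[...,1]-y)<r)&(W[...,2]>a)&(W[...,2]<b)
        if m.sum()<15: continue
        P=W[m]; R=cv2.minAreaRect((P[:,:2]*1000).astype(np.float32))
        print(n,k,m.sum(),"c",np.round(R[0],1),"size",np.round(R[1],1),"ang",round(R[2],1),"mean",(P.mean(0)*1000).round(1),"z5,95",np.percentile(P[:,2]*1000,[5,95]).round(1))
    f=(abs(W[...,0]-.58)<.03)&(abs(W[...,1]-.0)<.03); print(n,"desk z",np.nanmedian(W[f][:,2]*1000))
E
python3 fit.py
python3 - <<'E'
import cv2,numpy as np
i=cv2.imread('pics/w2.png'); cv2.imwrite('pics/c2.png',cv2.resize(i[80:280,200:440],(720,600),interpolation=cv2.INTER_CUBIC))
E
```

```text
w1 jar 512 c [643.8  88.6] size [37.3 38.9] ang 88.4 mean [643.1  88.6  59.9] z5,95 [58.  61.7]
w1 loupe 249 c [650.8 218.6] size [27.9 27.8] ang 69.5 mean [650.1 218.3  36.2] z5,95 [34.  37.9]
w1 slide_box 898 c [ 657.7 -211. ] size [55.3 44.8] ang 62.3 mean [ 657.1 -210.    32.1] z5,95 [30.1 33.8]
w1 pb_hi 244 c [648.9 -73.4] size [33.6 18.6] ang 36.3 mean [648.3 -72.9  36.1] z5,95 [33.8 38. ]
w1 pb_all 642 c [659.5 -87.8] size [33.8 55.1] ang 36.1 mean [655.9 -83.1  27.2] z5,95 [15.1 37.3]
w1 tray_left 538 c [482.1 -95.2] size [79.7 78.1] ang 85.0 mean [480.2 -95.9  10.8] z5,95 [ 7.7 12.8]
w1 tray_right 657 c [ 472.2 -295.2] size [81.4 78. ] ang 87.5 mean [ 470.4 -295.6   10.7] z5,95 [ 7.6 13. ]
w1 tray_behind 431 c [524.  180.8] size [78.1 76.8] ang 0.1 mean [522.1 181.5  10.9] z5,95 [ 8.2 12.8]
w1 desk z 0.28861611089645134
w2 jar 529 c [643.3  87.3] size [39.4 38.7] ang 87.5 mean [642.7  86.2  59.6] z5,95 [55.8 61.5]
w2 loupe 264 c [650.2 218.2] size [27.9 28.2] ang 6.2 mean [649.7 216.8  35.8] z5,95 [32.3 37.6]
w2 slide_box 839 c [ 657.5 -211.2] size [53.7 44.2] ang 63.9 mean 
[... 738 characters left out ...]
n [651.  219.5  36.8] z5,95 [32.5 41.4]
top0 slide_box 340 c [ 658.4 -209.3] size [53.7 45.3] ang 63.8 mean [ 658.  -209.    32.5] z5,95 [28.6 37.5]
top0 pb_hi 101 c [652.1 -75.4] size [33.6 26.4] ang 36.3 mean [649.7 -72.9  36.3] z5,95 [32.  41.9]
top0 pb_all 282 c [660.1 -86.7] size [34.  54.6] ang 36.1 mean [658.6 -85.2  26.9] z5,95 [14.1 39.3]
top0 tray_left 265 c [487.8 -90.2] size [87.8 93.6] ang 86.9 mean [485.  -92.2  10.3] z5,95 [ 7.2 15.5]
top0 tray_right 252 c [ 470.7 -295.7] size [94.3 88.1] ang 3.8 mean [ 473.  -293.5   10.1] z5,95 [ 7.4 14.5]
top0 tray_behind 260 c [521.7 186.4] size [88.1 95.1] ang 89.8 mean [522.6 184.6  10.3] z5,95 [ 7.2 15.3]
top0 desk z 0.22196201725932102
```

View pics/c2.png

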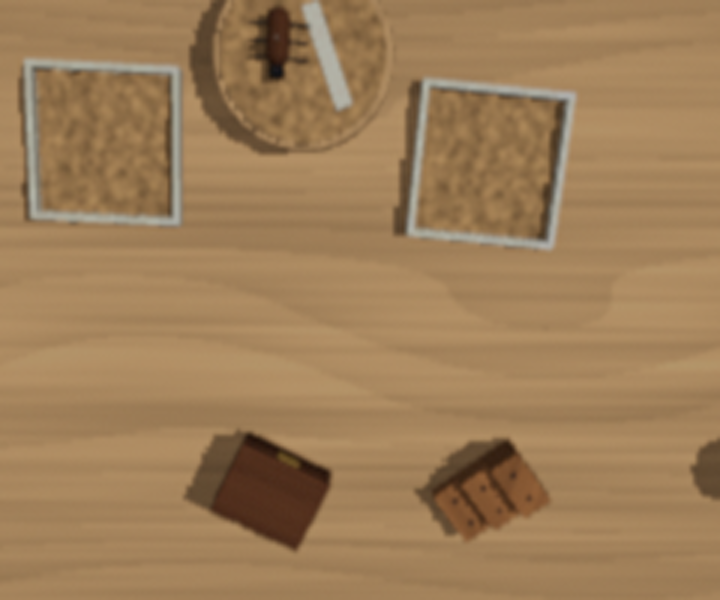

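```bash
cat >> h.py <<'E'
D=np.pi/180; H=.2
def rea(x,y,psi): # reach high, psi in deg
    env.reach([x,y,H],q(psi*D))
def pick(x,y,psi,z,wide,f):
    env.grip(wide); rea(x,y,psi)
    env.movel([x,y,z+.06],.25); print("stopped early" if env.movel([x,y,z],.1,stop_force=8) else "ok", end=" ")
    env.grip(0.0,f); s=monitor.get_state(); print("grip",round(s["opening"],4),s["gripper_force"],end=" ")
    env.movel([x,y,H],.2); s=monitor.get_state(); print("lifted",round(s["opening"],4),s["time"])
def place(x,y,psi,z,wide):
    rea(x,y,psi); env.movel([x,y,z+.03],.2); env.movel([x,y,z+.006],.08)
    hit=env.movel([x,y,z-.002],.02,stop_force=3); s=monitor.get_state()
    print("touch",hit,round(s["tcp_pos"][2]-z,4),end=" ")
    env.grip(wide); env.dwell(.1); env.movel([x,y,H],.2); print("t",monitor.get_state()["time"])
E
python3 - <<'E'
from h import *
for p,psi in [((.6437,.0882),180),((.482,-.0951),180),((.654,-.081),126.2),((.472,-.295),177.6),((.6576,-.2111),243),((.5238,.1803),180),((.6505,.2185),180)]:
    for z in (.2,.013):
        r=kinematics.inverse_kinematics([*p,z],q(psi*D)); print(p,psi,z,None if r is None else np.round(r,2))
pick(.6437,.0882,180,.013,.07,30)
place(.482,-.0951,180,.016,.062)
env.reach([.60,-.15,.40],q(np.pi)); im,W,C=snap("a1")
for k in ("jar","tray_left"): print(k,[(toW(r["at"],C).round(3).tolist(),round(r["score"],2)) for r in mark_of(k,"wrist")[:2]])
m=(abs(W[...,0]-.482)<.05)&(abs(W[...,1]+.095)<.05)&(W[...,2]>.055)&(W[...,2]<.075)
print(cv2.minAreaRect((W[m][:,:2]*1000).astype(np.float32)),np.median(W[m][:,2]))
E
```

```text
(0.6437, 0.0882) 180 0.2 [-0.55  0.49  0.45  1.67 -0.24  1.03  1.54]
(0.6437, 0.0882) 180 0.013 [-0.49  0.73  0.36  1.78 -0.37  0.71  1.64]
(0.482, -0.0951) 180 0.2 [-0.42  0.23  0.57  2.05 -0.16  0.91  1.8 ]
(0.482, -0.0951) 180 0.013 [-0.3   0.57  0.47  2.17 -0.51  0.51  2.12]
(0.654, -0.081) 126.2 0.2 [-0.42  0.55  0.65  1.66 -0.37  1.06  0.97]
(0.654, -0.081) 126.2 0.013 [-0.32  0.77  0.51  1.76 -0.52  0.75  1.09]
(0.472, -0.295) 177.6 0.2 [-0.06  0.36  0.65  1.91 -0.27  0.95  2.24]
(0.472, -0.295) 177.6 0.013 [ 0.06  0.65  0.51  2.02 -0.55  0.61  2.47]
(0.6576, -0.2111) 243 0.2 [ 0.34  0.54 -0.18  1.53  0.1   1.08  2.81]
(0.6576, -0.2111) 243 0.013 [ 0.34  0.75 -0.18  1.64  0.18  0.77  2.75]
(0.5238, 0.1803) 180 0.2 [-0.84  0.34  0.5   1.91 -0.2   0.95  1.32]
(0.5238, 0.1803) 180 0.013 [-0.76  0.62  0.41  2.02 -0.44  0.59  1.52]
(0.6505, 0.2185) 180 0.2 [-0.7   0.55  0.43  1.58 -0.25  1.07  1.36]
(0.6505, 0.2185) 180 0.013 [-0.67  0.77  0.38  1.68 -0.38  0.76  1.46]
ok grip 0.0409 30.8042737073265 lifted 0.0412 9.9833
touch True 0.0007 t 14.175
jar [([0.485, -0.098, 0.002], 0.59)]
tray_left [([0.481, -0.094, -0.004], 0.71)]
((482.5058898925781, -95.96321105957031), (38.63428497314453, 38.79536437988281), 44.270118713378906) 0.06316815416865554
```

Run:
```python
from h import *
pick(.6546,-.0817,126.2,.010,.06,30)
place(.464,-.2952,177.6,.013,.05)
env.reach([.60,-.2,.40],q(np.pi)); im,W,C=snap("a2")
with np.errstate(invalid="ignore"):
  for n,x,y,a,b in (("block",.472,-.2955,.0155,.05),("box",.6576,-.211,.028,.04),("jar",.482,-.095,.055,.075)):
    m=(abs(W[...,0]-x)<.045)&(abs(W[...,1]-y)<.045)&(W[...,2]>a)&(W[...,2]<b)
    print(n,cv2.minAreaRect((W[m][:,:2]*1000).astype(np.float32)),np.percentile(W[m][:,2],[5,50,95]))
for psi in (63,): print(kinematics.inverse_kinematics([.6576,-.2111,.2],q(psi*D)))
print(kinematics.inverse_kinematics([.5238,.1803,.2],q(0)))
```

```text
ok grip 0.0334 31.30348429083824 lifted 0.0335 19.225
touch True 0.0006 t 23.55
block ((472.80340576171875, -295.83758544921875), (34.07236099243164, 54.13716125488281), 86.03109741210938) [0.01851493 0.02952465 0.04029719]
box ((657.6806640625, -211.36158752441406), (53.9500732421875, 44.414955139160156), 63.43244552612305) [0.03044405 0.03213095 0.03362928]
jar ((482.65728759765625, -96.07681274414062), (39.18755340576172, 38.762901306152344), 52.242706298828125) [0.06125239 0.06316711 0.06471036]
[-0.35589684  0.70328665  0.92538861  1.58670962 -0.5992228   1.15806788
  0.23208279]
[-1.32217689  0.65253858  1.28191904  1.93102254 -0.70607015  1.11303388
 -1.319711  ]
```

Run:
```python
from h import *
pick(.6577,-.2112,63.2,.010,.068,35)
place(.5238,.1803,90.1,.013,.054)
env.reach([.60,.18,.40],q(np.pi)); im,W,C=snap("a3")
with np.errstate(invalid="ignore"):
  for n,x,y,a,b in (("box",.5238,.1803,.03,.05),("loupe",.6505,.2185,.031,.045),("tray",.5238,.1803,.008,.014)):
    m=(abs(W[...,0]-x)<.045)&(abs(W[...,1]-y)<.045)&(W[...,2]>a)&(W[...,2]<b)
    print(n,cv2.minAreaRect((W[m][:,:2]*1000).astype(np.float32)),np.percentile(W[m][:,2],[5,50,95]))
```

```text
ok grip 0.0431 37.41400748491287 lifted 0.0433 29.3167
touch True 0.0008 t 34.025
box ((525.8199462890625, 179.43966674804688), (53.865840911865234, 42.814857482910156), 89.92774963378906) [0.0337289  0.03518543 0.03673816]
loupe ((650.2029418945312, 219.0441131591797), (27.822757720947266, 28.053241729736328), 61.19047546386719) [0.0332633  0.03631099 0.03775647]
tray ((524.119873046875, 180.21714782714844), (77.97464752197266, 77.92129516601562), 89.88077545166016) [0.00921254 0.01102917 0.01256892]
```

Run:
```python
from h import *
pick(.6503,.2188,180,.004,.055,25)
place(.525,.1797,180,.039,.055)
env.reach([.60,.10,.42],q(np.pi)); env.dwell(.3); im,W,C=snap("a4")
im2,_=cams.camera("scene"); cv2.imwrite("pics/fin.png",np.hstack([cv2.resize(im,(400,300)),cv2.resize(im2[130:340,230:510],(400,300))]))
with np.errstate(invalid="ignore"):
  for n,x,y,a,b in (("box",.5238,.1803,.03,.039),("loupe",.525,.1797,.066,.08),("block",.472,-.2955,.0155,.05),("jar",.482,-.095,.055,.075)):
    m=(abs(W[...,0]-x)<.045)&(abs(W[...,1]-y)<.045)&(W[...,2]>a)&(W[...,2]<b)
    print(n,cv2.minAreaRect((W[m][:,:2]*1000).astype(np.float32)),np.percentile(W[m][:,2],[5,50,95]))
```

```text
ok grip 0.0327 24.97559130191803 lifted 0.033 39.2667
touch True 0.0008 t 42.85
box ((525.21337890625, 179.32473754882812), (43.153682708740234, 54.47692108154297), 0.17100144922733307) [0.03350711 0.03525038 0.03684778]
loupe ((525.990478515625, 179.03292846679688), (28.195484161376953, 27.5909423828125), 0.4603872001171112) [0.06918579 0.07146776 0.07300299]
block ((473.22998046875, -295.4528503417969), (35.97830581665039, 53.845096588134766), 87.49028015136719) [0.01788574 0.0290588  0.04023777]
jar ((482.8685607910156, -94.80387878417969), (38.52001190185547, 39.10059356689453), 9.313878059387207) [0.0602078  0.06321448 0.06483586]
```

View pics/fin.png

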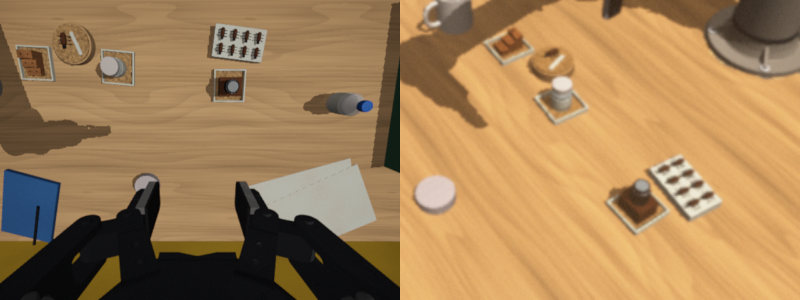

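The picture shows the jar at (112,66), the block at (33,63) and the box with the loupe on its lid at (229,86). Each is centred in its tray, and the measured positions are within about 1.5 mm.

```bash
python3 -c "
from h import *
print(env.job_done())"
```

```text
the job is handed in; nothing more can be done
None
```

The job is handed in: the jar, pinning block and slide box each stand within about 1.5 mm of the middle of their trays and the loupe is lens up on the middle of the box's lid, finished in about 45 s with the mug, bottle and pin tin left untouched.

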